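Fit the pressure cooker's valve without turning its clamping ring

ROBOT

A 6-joint arm with a two-finger parallel gripper is mounted at the origin on a cart in front of the work surface, level with it; the furniture and walls round the work are solid. World frame = base frame: x ahead of the robot, y to its left, z up, the work surface at z = 0. Lengths are in mm, angles in rad, forces in N, time in s.
With the tool pointing down it reaches from about 275 to 750 mm from the base axis. Payload 10.2 kg.
Tool frame: the origin (TCP) lies at the very end of the fingers, on their centre line; the grasp point (between the pads) lies 19 mm behind it; z points along the fingers, y is the line along which they close (so a half turn about z gives the same grasp; the last joint's range is limited). The gripper opens to 85 mm and grips with 20 to 120 N. Pads are 22 mm wide; open, the fingers measure 114 mm over their backs; the gripper's body (76 mm by 85 mm) begins 54 mm behind the grasp point. The pads swing forward as they close: fully open they stand 13 mm farther back than shut.
Start: joints at [1.039, 0.313, 1.498, -0, 1.331, -0.223], TCP at [159.568, 500.169, 231.294] pointing down, gripper open.
Joint ranges: [-2.94, 2.94], [-0.97, 2.17], [0.19, 2.56], [-1.23, 4.37], [0.02, 3.11], [-2.88, 2.88]. Speed limits (rad/s): [2.39, 2.39, 3.01, 3.14, 3.14, 3.14].

INTERFACE

Orientations are given as a unit quaternion [w, x, y, z].
In Python, from rig import telemetry, optics, ctrl gives the robot as it stands.
- The arm moves only by the tool servo_tool, never from a script. Its argument "deltas" is a list of rows, each a list of 3 entries, a list of its own where there are three numbers: the shift along the tool's x, y, z in units of 20 cm (1.0 is 20 cm), then the turn, a rotation vector about the tool's x, y, z in units of 90 degrees (1.0 is 90 degrees), then the opening, from 0 (shut) to 1 (fully open). A call has 1 to 8 rows; each row shifts and turns the commanded pose from where the row before left it, along the tool's axes as they then stand; what a row does not reach is not made up. A row lasts 1/10 s, in which the tool goes at most 50 mm and 8.59 degrees, less where a joint would pass 70% of its speed; a pose out of reach is approached as far as the arm can. A call with a number of a shift or a turn outside -1 to 1 is refused whole. A call with a gripper value outside its range is refused whole. The fingers move at their own pace and stop on an object; "squeeze" is the grip in N (left out, the last holds). Time passes only in rows, so rows that do not move let the fingers close. It gives the time, the measured TCP pose, the force, the opening and the grip force at its end, in the units of the state.
- telemetry.sense(): the state, without advancing time (a new reading comes with each control period).
- optics.capture(name): name is "scene" or "top"; returns the picture (400x640x3 uint8, blue, green, red); there is no depth.
- optics.camera_model(name): a dict with "vfov" (degrees; the focal length in pixels is half the picture's height over the tangent of half this angle, whatever the lens; pixels are square), "cx", "cy" (the principal point, pixels), "dist" ([k1, k2, p1, p2, k3] as OpenCV has them; the pictures are not rectified), "R" (3x3) and "t" (3): a world point X has camera coordinates R X + t. Camera axes: x right, y down, z forward; pixel columns grow to the right and rows downward; lengths in mm; the calibration is good to about 2 mm. A picture is of the moment at which its call begins. camera_model takes no time and is no camera call.
- ctrl.finish_job(): hands the job in; it is judged then, once.
The state is a dict: "time_s": time; "joints": joint angles; "dq": joint speeds; "tau": joint torques, N m; "eef_pos": TCP position; "ee_rot": TCP orientation; "force": force on the tool from outside, world axes, zero at the start; "wrist_torque": the same for the moment, N m; "grip_width": opening from 0.0 (shut) to 1.0 (fully open); "grip_force": force on a finger pad.
Only numpy, scipy, OpenCV 4.12 (cv2) and the standard library are available. Lean on these libraries where they do the work, as an engineer would, in place of code of your own. Each camera call takes 0.05 s, during which the arm holds its last target. There are 200 camera calls.

TASK

The clamped pressure cooker lacks its working valve, which stands washed on the worktop. Pick the valve up, set its two lugs through the slots of the socket in the middle of the black clamping ring, press it down gently against the spring and turn it clockwise until it comes to its stop, then let it rise into its catch and let go. Turn only the valve: the ring round it must stay clamped, don't lean on the ring or the lid, don't press the valve hard on its rubber seal, and leave the other things on the worktop where they are.

Things in the scene. Friction and masses are not known exactly. Their poses are not given: they have to be found in the camera images.
- valve: loose working valve, 42 mm tall, 80 to 130 g, standing upright on the worktop at the right. Origin: centre of the foot of its stem, z up. Steel stem 28 mm thick, z 0 to 19 mm, foot tapered to 23 mm over the first 4 mm; black round skirt 34 mm across, z 19 to 24 mm; bar grip above. A half turn makes no difference to it
- valve_grip (a point): centre of the valve's black bar grip, on its axis 33 mm above its foot. The bar is 34 mm long (along the valve's x), 12 mm wide (along y) and 18 mm high (24 to 42 mm above the foot); pinch it across its 12 mm, from above
- valve_lug (a point): outer end of one of the valve's two steel lugs, 20 mm from its axis along its +x, 6 mm above its foot; the other is opposite on -x. Each lug is 5 mm wide (along y) and 4 mm thick (4 to 8 mm above the foot)
- socket (a point): point on the axis of the valve socket at the top of its steel hub, 116 mm above the pan's foot; part of the clamping ring, turns with it; z up. Round hole 31 mm across with two slots opposite each other along +x and -x, 7.8 mm wide, reaching 21.5 mm from the axis, through a web 6 mm thick
- web (a point): point on the axis at the underside of the web, 6 mm below the socket point. Under the web, out of sight, are two opposite catch pockets, 3 mm deep, each with a solid stop at its far end: 46 to 84 degrees clockwise (seen from above) from the slots, differing between lids, to be found by feel. Within 3 degrees of the pocket's middle the seal lifts a released valve into it: foot 5 mm below this point
- valve_seat: sprung rubber seal, 22 mm across, in the bottom of the socket; origin at the centre of its top, 10.5 mm below the socket point when free, where the valve's foot meets it. It pushes up with 4.8 N and 0.8 N more per mm, to a hard end 6 mm lower (9.6 N). Only with the foot 3.5 mm or more below the free seal (7.6 N) are the lugs under the web, so that the valve can turn
- clamp_ring (a joint): turn (rad) of the outer clamping ring about the socket's axis: 0 = fully clamped, as found; grows clockwise from above, to 1.2, while the two jaws slide out. Only friction holds it (0.15 N m): turning the valve on against its stop carries it along. Black ribbed ring 90 mm across, two finger wings reaching 57 mm along the socket's +y and -y; rim top 5 mm above the socket point
- cooker: pressure cooker, fixed: low steel pan 180 mm across, rim 74 mm high, black handles reaching 120 mm from the axis along its +y and -y, domed steel lid with two jaws reaching 100 mm along +x and -x. Origin: centre of the pan's foot; the socket lies on its vertical axis. Counts with lid, jaws and ring
- salt: bystander: salt shaker, 44x44x90 mm, origin at the centre of its foot
- teaspoon: bystander: teaspoon lying in front, 130x26x11 mm, origin under its centre
- fork: bystander: fork lying to the right, 193x26x15 mm, origin under its centre
There are look-alikes about, which are no part of the job. Leave any turquoise or white look-alike of the valve alone.

How it is judged:
By the outcome, as a careful person would: the job done as asked, in the order asked, and still so for the second after the job is handed in, with the robot touching nothing.
It also fails if it takes over 72 s, if anything falls off the work surface, if the arm or the gripper's body presses on something with over 40 N, if the wrist force passes 120 N, or if a joint passes its speed limit or range.

## Working session

There is one attempt and no reset: what is moved stays moved. The work goes in short steps, Python scripts to look and compute and a tool call to move; the robot and the scene stay as the last step left them, time stands still between calls to the robot, and variables do not carry over. Pictures are saved under pics/ and viewed, at most 10 in all, crops included, and the job is handed in when it is done.

Besides the shell and the picture viewer there is one more tool, called after "Emit:" as name(argument=value, ...), one argument or row to a line, values as JSON. servo_tool: Moves the arm, as the interface text tells. Its arguments: {"type":"object","properties":{"deltas":{"type":"array"},"squeeze":{"type":"number"}},"required":["deltas"]}

```bash
mkdir -p pics; cat > h.py <<'E'
import numpy as np, cv2
from rig import telemetry, optics, ctrl
def K(n):
    m=optics.camera_model(n); f=200/np.tan(np.radians(m["vfov"])/2)
    return np.array([[f,0,m["cx"]],[0,f,m["cy"]],[0,0,1.]]),np.array(m["dist"],float),np.array(m["R"],float),np.array(m["t"],float)
def ray(n,u,v):
    k,d,R,t=K(n); p=cv2.undistortPoints(np.array([[[u,v]]],float),k,d)[0,0]
    return -R.T@t, R.T@np.array([p[0],p[1],1])
def atz(n,u,v,z):
    c,r=ray(n,u,v); return (c+r*(z-c[2])/r[2]).round(1)
def proj(n,X):
    k,d,R,t=K(n); return cv2.projectPoints(np.array(X,float).reshape(-1,1,3),cv2.Rodrigues(R)[0],t,k,d)[0][:,0].round(1)
E
python3 - <<'E'
from h import *
for n in("scene","top"):
    im=optics.capture(n); cv2.imwrite(f"pics/{n}0.png",im)
    print(n,ray(n,320,200), K(n)[0][0,0])
s=telemetry.sense(); print(s["ee_rot"],s["eef_pos"],s["force"])
E
```

```text
scene (array([ 59.69246838, 247.40216631, 769.32012707]), array([ 0.52515562, -0.4239851 , -0.73789215])) 476.3711027179849
top (array([ 436.47917263, -138.44772467, 1141.77698552]), array([ 0.10003182, -0.00759135, -0.99496527])) 493.9615080899341
[-1.93002498e-04  1.53789945e-01  9.88103412e-01 -5.11732953e-04] [159.4589258  499.96204038 230.82118164] [-0.94944763 -0.14601111 -0.34441444]
```

View pics/scene0.png

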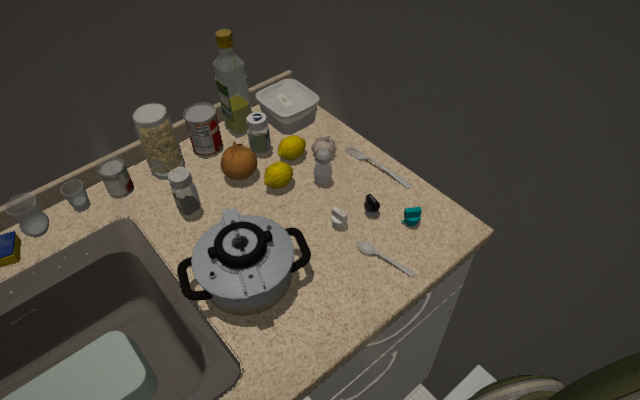

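View pics/top0.png

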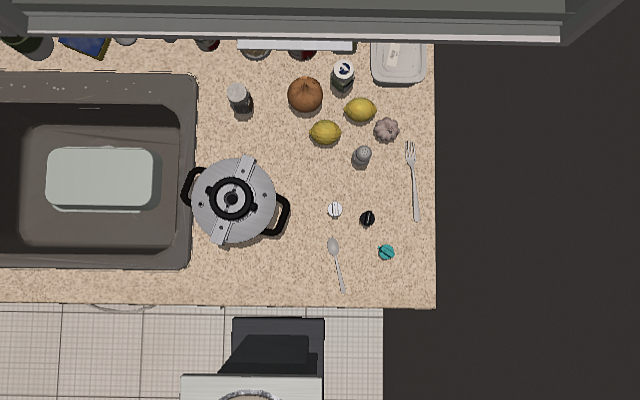

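Three look-alikes in the top view: white (334,209), black (367,218) and turquoise (386,252). Black fits, because the valve has a black grip and skirt. The socket is at (232,198). I'll check both in an enlarged crop.

```bash
python3 - <<'E'
from h import *
def crop(n,u,v,w,h,s):
    a=cv2.imread(f"pics/{n}0.png")[v-h//2:v+h//2,u-w//2:u+w//2]
    return cv2.convertScaleAbs(cv2.resize(a,None,fx=s,fy=s,interpolation=cv2.INTER_CUBIC),alpha=1.6,beta=20)
# each tile 390x290
A=np.vstack([np.hstack([crop("top",232,198,78,58,5),crop("top",367,218,39*2//2-1,28,10)[:290,:390] if 0 else cv2.resize(crop("top",367,218,40,30,10),(390,290))]),
 np.hstack([crop("scene",241,242,78,58,5),cv2.resize(crop("scene",372,204,40,30,10),(390,290))])])
cv2.imwrite("pics/c1.png",A); print(A.shape)
print("valve top z42",atz("top",367,218,42),"z33",atz("scene",372,204,33),"socket",atz("top",232,198,116),atz("scene",240,242,116))
E
```

```text
(580, 780, 3)
valve top z42 [ 508.4 -252.4   42. ] z33 [ 504.4 -250.    33. ] socket [540.8  37.3 116. ] [540.   39.8 116. ]
```

View pics/c1.png

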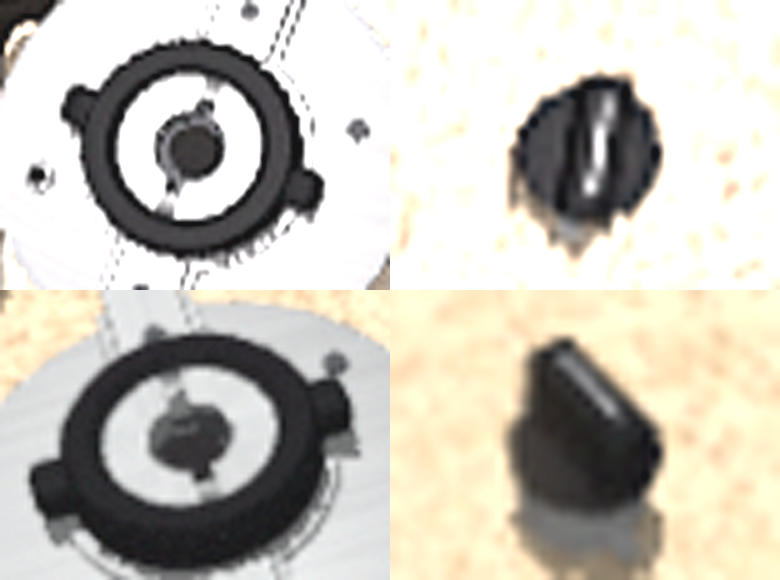

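The crop confirms it: the black one has a steel stem, black skirt and black bar. The bar centre is at about top (368.0,217.8) and the hole centre at about top (230.4,197.7) and scene (239.8,242.0).

```bash
python3 - <<'E'
from h import *
def T(x,y): return 193+(x+.5)/5-.5,169+(y+.5)/5-.5
def S(x,y): return 202+(x+.5)/5-.5,213+(y-290+.5)/5-.5
def TV(x,y): return 347+(x-390+.5)/9.75-.5,203+(y+.5)/9.667-.5
def SV(x,y): return 352+(x-390+.5)/9.75-.5,189+(y-290+.5)/9.667-.5
ang=lambda a,b: np.degrees(np.arctan2((b-a)[1],(b-a)[0])).round(1)
print("hole top",atz("top",*T(189,145.5),116),"scene",atz("scene",*S(190.5,436.5),116),"ring top",atz("top",*T(192,149),121))
a,b=atz("top",*T(172,186),116),atz("top",*T(206,105),116);print("slots top",a,b,ang(a,b))
a,b=atz("scene",*S(203,478),116),atz("scene",*S(178,395),116);print("slots scene",a,b,ang(a,b))
a,b=atz("top",*T(310,193),118),atz("top",*T(74,104),118);print("wings",a,b,ang(a,b)-90)
a,b=atz("scene",*S(45,487),118),atz("scene",*S(332,402),118);print("wings s",a,b,ang(a,b)-90)
print("bar ctr",atz("top",*TV(602,148),42),"skirt",atz("top",*TV(588,148),24))
a,b=atz("top",*TV(588,190),42),atz("top",*TV(606,95),42);print("bar top",a,b,ang(a,b))
a,b=atz("scene",*SV(615,415),42),atz("scene",*SV(560,350),42);print("bar s",a,b,ang(a,b))
print("bar s ctr",atz("scene",*SV(600,395),42))
from scipy.spatial.transform import Rotation as R
s=telemetry.sense();q=s["ee_rot"];print(R.from_quat([q[1],q[2],q[3],q[0]]).as_matrix().round(3))
E
```

```text
hole top [541.3  40.7 116. ] scene [540.5  40.1 116. ] ring top [539.4  38.5 121. ]
slots top [524.3  47.2 116. ] [558.5  34.1 116. ] -21.0
slots scene [522.8  46.7 116. ] [558.7  33.2 116. ] -20.6
wings [522.1 -10.6 118. ] [557.7  88.8 118. ] -19.700000000000003
wings s [553.4  90.5 118. ] [519.3  -5.3 118. ] -199.6
bar ctr [ 508.8 -255.2   42. ] skirt [ 509.9 -253.9   24. ]
bar top [ 499.  -252.1   42. ] [ 521.1 -256.1   42. ] -10.3
bar s [ 500.4 -252.9   42. ] [ 521.7 -257.3   42. ] -11.7
bar s ctr [ 506.6 -254.5   42. ]
[[-0.953  0.304 -0.001]
 [ 0.304  0.953 -0.001]
 [ 0.    -0.001 -1.   ]]
```

Emit:
servo_tool(
  deltas=[
    [[0,0,0],[0,0,-0.0744],0.5],
    [[-0.122,-0.1686,0],[0,0,0],0.5],
    [[-0.122,-0.1686,0],[0,0,0],0.5],
    [[-0.122,-0.1686,0],[0,0,0],0.5],
    [[-0.122,-0.1686,0],[0,0,0],0.5],
    [[-0.122,-0.1686,0],[0,0,0],0.5],
    [[-0.122,-0.1686,0],[0,0,0],0.5],
    [[-0.122,-0.1686,0],[0,0,0],0.5],
  ],
  squeeze=30,
)

```text
time_s: 0.9
eef_pos: [282.4, 234.3, 231.2]
ee_rot: [-0.0, 0.096, 0.995, -0.0]
force: [0.6, 0.8, -0.2]
grip_width: 0.497
grip_force: 0.0
```

Emit:
servo_tool(
  deltas=[
    [[-0.122,-0.1686,0],[0,0,0],0.5],
    [[-0.122,-0.1686,0],[0,0,0],0.5],
    [[-0.122,-0.1686,0],[0,0,0],0.5],
    [[-0.122,-0.1686,0],[0,0,0],0.5],
    [[-0.122,-0.1686,0],[0,0,0],0.5],
    [[-0.122,-0.1686,0],[0,0,0],0.5],
    [[-0.122,-0.1686,0],[0,0,0],0.5],
    [[-0.122,-0.1686,0],[0,0,0],0.5],
  ],
)

```text
time_s: 1.7
eef_pos: [422.7, -67.9, 231.1]
ee_rot: [-0.0, 0.096, 0.995, 0.0]
force: [0.6, 0.5, 0.6]
grip_width: 0.499
grip_force: 0.0
```

Emit:
servo_tool(
  deltas=[
    [[-0.122,-0.1686,0],[0,0,0],0.5],
    [[-0.122,-0.1686,0],[0,0,0],0.5],
    [[-0.122,-0.1686,0.1],[0,0,0],0.5],
    [[-0.122,-0.1686,0.2],[0,0,0],0.5],
    [[0,0,0.2],[0,0,0],0.5],
    [[0,0,0.1],[0,0,0],0.5],
    [[0,0,0],[0,0,0],0.5],
  ],
)

```text
time_s: 2.4
eef_pos: [488.7, -211.3, 113.7]
ee_rot: [-0.003, 0.096, 0.995, 0.002]
force: [-0.5, 0.2, 0.9]
grip_width: 0.498
grip_force: 0.0
```

Emit:
servo_tool(
  deltas=[
    [[-0.07,-0.096,0],[0,0,0],0.5],
    [[-0.07,-0.096,0],[0,0,0],0.5],
    [[0,0,0.15],[0,0,0],0.5],
    [[0,0,0.1],[0,0,0],0.5],
    [[0,0,0],[0,0,0],0.5],
    [[0,0,0],[0,0,0],0.5],
  ],
)

```text
time_s: 3.0
eef_pos: [510.9, -255.4, 68.3]
ee_rot: [0.001, 0.096, 0.995, -0.001]
force: [-0.7, -0.1, 0.4]
grip_width: 0.501
grip_force: 0.0
```

```bash
python3 - <<'E'
from h import *
im=optics.capture("scene"); a=cv2.imread("pics/scene0.png")
p=proj("scene",[telemetry.sense()["eef_pos"]])[0]; print(telemetry.sense()["eef_pos"],p)
A=cv2.resize(im[150:250,320:450],None,fx=6,fy=6,interpolation=cv2.INTER_CUBIC)[:600,:780]
cv2.imwrite("pics/g1.png",cv2.convertScaleAbs(A,alpha=1.6,beta=20))
E
```

```text
[ 511.05325559 -255.58789706   68.6034608 ] [372.8 189.1]
```

View pics/g1.png

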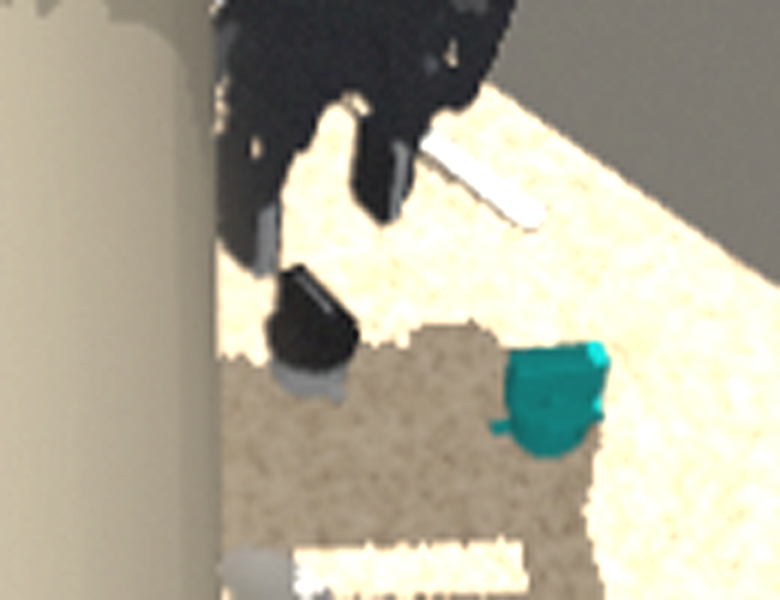

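The finger tips (crop (265,270) and (388,220)) straddle the black bar at crop (315,300), and the turquoise one is well clear. Next I descend and grip.

Emit:
servo_tool(
  deltas=[
    [[0.01,0,0.1],[0,0,0],0.5],
    [[0,0,0.07],[0,0,0],0.5],
    [[0,0,0.035],[0,0,0],0.5],
    [[0,0,0],[0,0,0],0.5],
    [[0,0,0],[0,0,0],0.1],
    [[0,0,0],[0,0,0],0],
    [[0,0,0],[0,0,0],0],
    [[0,0,0],[0,0,0],0],
  ],
  squeeze=40,
)

```text
time_s: 3.85
eef_pos: [508.7, -255.0, 26.4]
ee_rot: [0.001, 0.096, 0.995, -0.0]
force: [-0.3, 0.4, 4.5]
grip_width: 0.126
grip_force: 42.4
```

Emit:
servo_tool(
  deltas=[
    [[0,0,0],[0,0,0],0],
    [[0,0,0],[0,0,0],0],
    [[0,0,0],[0,0,0],0],
  ],
)

```text
time_s: 4.15
eef_pos: [508.6, -255.0, 26.3]
ee_rot: [0.001, 0.096, 0.995, -0.0]
force: [-0.0, -0.3, 6.3]
grip_width: 0.127
grip_force: 42.6
```

Emit:
servo_tool(
  deltas=[
    [[0,0,-0.1],[0,0,0],0],
    [[0,0,-0.2],[0,0,0],0],
    [[0,0,-0.2],[0,0,0],0],
    [[0,0,-0.2],[0,0,0],0],
    [[0,0,-0.1],[0,0,0],0],
    [[0,0,0],[0,0,0.0517],0],
    [[0,0,0],[0,0,0.0517],0],
    [[0,0,0],[0,0,0],0],
  ],
)

```text
time_s: 4.95
eef_pos: [508.1, -254.7, 185.5]
ee_rot: [-0.0, 0.177, 0.984, 0.0]
force: [-0.5, -0.4, -1.1]
grip_width: 0.125
grip_force: 41.7
```

Emit:
servo_tool(
  deltas=[
    [[0.0453,0.18,0],[0,0,0],0],
    [[0.0453,0.18,0],[0,0,0],0],
    [[0.0453,0.18,0],[0,0,0],0],
    [[0.0453,0.18,0],[0,0,0],0],
    [[0.0453,0.18,0],[0,0,0],0],
    [[0.0453,0.18,0],[0,0,0],0],
    [[0.0453,0.18,0],[0,0,0],0],
    [[0.0453,0.18,0],[0,0,0],0],
  ],
)

```text
time_s: 5.75
eef_pos: [540.1, 42.0, 185.4]
ee_rot: [-0.0, 0.175, 0.985, -0.0]
force: [-0.1, 0.2, -0.6]
grip_width: 0.132
grip_force: 41.7
```

Emit:
servo_tool(
  deltas=[
    [[0,0,0],[0,0,0],0],
    [[0,0,0],[0,0,0],0],
    [[0,0,0],[0,0,0],0],
  ],
)

```text
time_s: 6.05
eef_pos: [540.2, 39.7, 185.5]
ee_rot: [-0.0, 0.176, 0.984, -0.0]
force: [0.0, 0.1, -1.2]
grip_width: 0.129
grip_force: 41.7
```

```bash
python3 - <<'E'
from h import *
s=telemetry.sense();print(s["eef_pos"],s["ee_rot"],s["joints"])
out=[]
for n,(u,v) in (("scene",(240,225)),("top",(232,198))):
    im=optics.capture(n); cv2.imwrite(f"pics/{n}1.png",im)
    A=cv2.resize(im[v-50:v+40,u-32:u+33],(390,540),interpolation=cv2.INTER_CUBIC); out.append(A)
cv2.imwrite("pics/g2.png",cv2.convertScaleAbs(np.hstack(out),alpha=1.8,beta=25))
E
```

```text
[540.18782733  39.65570643 185.45857195] [-1.80133251e-04  1.76164889e-01  9.84360645e-01 -1.43841658e-04] [-1.42990430e-01  3.88334923e-01  1.51537618e+00 -2.91186644e-04
  1.23825143e+00 -1.35951356e+00]
```

View pics/g2.png

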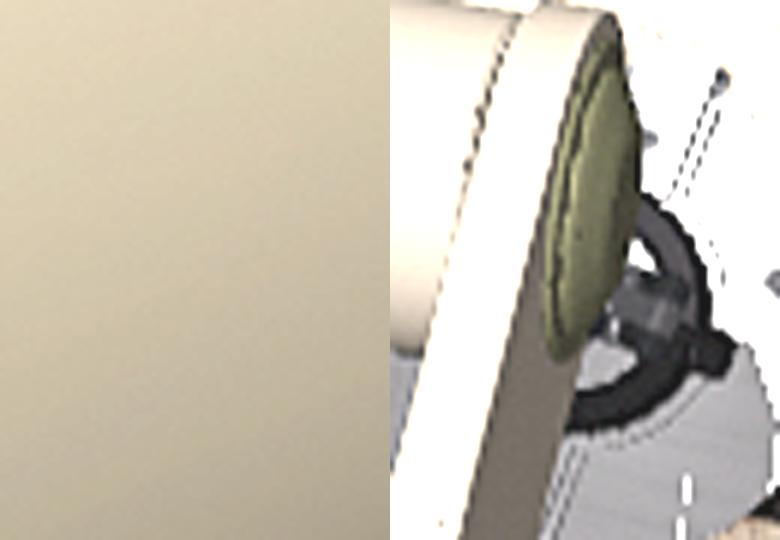

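The scene camera is blocked by the arm and the top view only shows the hand roughly over the ring, so I'll insert by feel. Expected TCP heights are 138 for lugs at the hub top, about 132 for the seal and 128 or below for turning.

Emit:
servo_tool(
  deltas=[
    [[0,0,0.1],[0,0,0],0],
    [[0,0,0.07],[0,0,0],0],
    [[0,0,0.03],[0,0,0],0],
    [[0,0,0],[0,0,0],0],
    [[0,0,0.01],[0,0,0],0],
    [[0,0,0],[0,0,0],0],
  ],
)

```text
time_s: 6.75
eef_pos: [540.5, 40.3, 144.1]
ee_rot: [0.0, 0.176, 0.984, 0.0]
force: [-0.3, 0.1, 0.1]
grip_width: 0.129
grip_force: 41.7
```

Emit:
servo_tool(
  deltas=[
    [[0,0,0.005],[0,0,0],0],
    [[0,0,0.005],[0,0,0],0],
    [[0,0,0],[0,0,0],0],
  ],
)

```text
time_s: 7.05
eef_pos: [540.2, 40.5, 141.6]
ee_rot: [-0.0, 0.176, 0.984, -0.0]
force: [-0.3, -0.8, -1.0]
grip_width: 0.127
grip_force: 41.7
```

Emit:
servo_tool(
  deltas=[
    [[0,0,0.005],[0,0,0],0],
    [[0,0,0.005],[0,0,0],0],
    [[0,0,0],[0,0,0],0],
  ],
)

```text
time_s: 7.35
eef_pos: [540.2, 40.5, 139.5]
ee_rot: [-0.0, 0.176, 0.984, -0.0]
force: [-0.0, 0.4, -0.4]
grip_width: 0.128
grip_force: 41.7
```

Emit:
servo_tool(
  deltas=[
    [[0,0,0.005],[0,0,0],0],
    [[0,0,0],[0,0,0],0],
  ],
)

```text
time_s: 7.55
eef_pos: [540.3, 40.4, 138.6]
ee_rot: [-0.0, 0.176, 0.984, -0.0]
force: [0.2, -0.7, -0.4]
grip_width: 0.129
grip_force: 41.7
```

Emit:
servo_tool(
  deltas=[
    [[0,0,0.005],[0,0,0],0],
    [[0,0,0],[0,0,0],0],
  ],
)

```text
time_s: 7.75
eef_pos: [540.3, 40.3, 137.6]
ee_rot: [0.0, 0.176, 0.984, -0.0]
force: [-0.1, -1.3, -1.0]
grip_width: 0.124
grip_force: 41.7
```

Emit:
servo_tool(
  deltas=[
    [[0,0,0.004],[0,0,0],0],
    [[0,0,0],[0,0,0],0],
  ],
)

```text
time_s: 7.95
eef_pos: [540.3, 40.3, 136.8]
ee_rot: [0.0, 0.176, 0.984, -0.0]
force: [-0.8, -1.8, -1.2]
grip_width: 0.129
grip_force: 41.8
```

Emit:
servo_tool(
  deltas=[
    [[0,-0.003,0.004],[0,0,0],0],
    [[0,0,0],[0,0,0],0],
  ],
)

```text
time_s: 8.15
eef_pos: [539.9, 40.0, 135.9]
ee_rot: [-0.0, 0.176, 0.984, 0.0]
force: [0.3, -0.4, -1.1]
grip_width: 0.128
grip_force: 41.7
```

Emit:
servo_tool(
  deltas=[
    [[0,0,0.005],[0,0,0],0],
    [[0,0,0],[0,0,0],0],
  ],
)

```text
time_s: 8.35
eef_pos: [540.0, 40.0, 134.9]
ee_rot: [-0.0, 0.176, 0.984, 0.0]
force: [0.4, -0.0, -1.7]
grip_width: 0.131
grip_force: 41.7
```

Emit:
servo_tool(
  deltas=[
    [[0,0,0.005],[0,0,0],0],
    [[0,0,0.005],[0,0,0],0],
    [[0,0,0],[0,0,0],0],
  ],
)

```text
time_s: 8.65
eef_pos: [539.9, 40.0, 132.9]
ee_rot: [-0.0, 0.176, 0.984, 0.0]
force: [-0.5, 0.3, -0.8]
grip_width: 0.123
grip_force: 41.7
```

Emit:
servo_tool(
  deltas=[
    [[0,0,0.005],[0,0,0],0],
    [[0,0,0],[0,0,0],0],
  ],
)

```text
time_s: 8.85
eef_pos: [540.1, 39.9, 132.0]
ee_rot: [-0.0, 0.176, 0.984, 0.0]
force: [0.7, 1.0, -0.6]
grip_width: 0.126
grip_force: 41.8
```

Emit:
servo_tool(
  deltas=[
    [[0,0,0.005],[0,0,0],0],
    [[0,0,0],[0,0,0],0],
  ],
)

```text
time_s: 9.05
eef_pos: [540.1, 39.9, 131.4]
ee_rot: [0.0, 0.176, 0.984, -0.0]
force: [-1.6, 0.9, 4.6]
grip_width: 0.124
grip_force: 42.4
```

Emit:
servo_tool(
  deltas=[
    [[0,0,0.01],[0,0,0],0],
    [[0,0,0.006],[0,0,0],0],
    [[0,0,0],[0,0,0],0],
    [[0,0,0],[0,0,0],0],
  ],
)

```text
time_s: 9.45
eef_pos: [540.2, 39.9, 128.2]
ee_rot: [0.0, 0.176, 0.984, -0.0]
force: [-2.2, -0.5, 6.9]
grip_width: 0.129
grip_force: 42.7
```

Emit:
servo_tool(
  deltas=[
    [[0,0,0.004],[0,0,0],0],
    [[0,0,0],[0,0,0],0],
  ],
)

```text
time_s: 9.65
eef_pos: [540.1, 39.9, 127.5]
ee_rot: [0.0, 0.176, 0.984, -0.0]
force: [-3.1, 0.1, 7.1]
grip_width: 0.128
grip_force: 42.8
```

Emit:
servo_tool(
  deltas=[
    [[0.003,0,0.002],[0,0,0],0],
    [[0,0,0],[0,0,0],0],
    [[0,0,0],[0,0,0.03],0],
    [[0,0,0],[0,0,0.03],0],
    [[0,0,0],[0,0,0],0],
  ],
  squeeze=25,
)

```text
time_s: 10.15
eef_pos: [540.2, 40.0, 127.4]
ee_rot: [0.001, 0.223, 0.975, 0.0]
force: [-0.8, 0.3, 7.5]
grip_width: 0.126
grip_force: 42.8
```

```bash
cat > s.py <<'E'
from h import *
s=telemetry.sense();q=s["ee_rot"]
print("turned",round(159.7-np.degrees(2*np.arctan2(q[2],q[1])),2),"z",round(s["eef_pos"][2],2),"F",np.round(s["force"],1),"T",np.round(s["wrist_torque"],3),"tau6",round(s["tau"][5],3))
E
python3 s.py
```

```text
turned 5.48 z 127.4 F [-0.8  0.3  7.5] T [-0.027  0.069 -0.021] tau6 0.416
```

Emit:
servo_tool(
  deltas=[
    [[0,0,0],[0,0,0.03],0],
    [[0,0,0],[0,0,0.03],0],
    [[0,0,0],[0,0,0],0],
  ],
)

```text
time_s: 10.45
eef_pos: [540.3, 40.0, 127.4]
ee_rot: [0.001, 0.269, 0.963, 0.0]
force: [0.2, -0.1, 7.6]
grip_width: 0.128
grip_force: 42.8
```

```bash
python3 s.py
```

```text
turned 10.88 z 127.45 F [ 0.2 -0.1  7.6] T [-0.015 -0.036  0.001] tau6 0.411
```

Emit:
servo_tool(
  deltas=[
    [[0,0,0],[0,0,0.05],0],
    [[0,0,0],[0,0,0.05],0],
    [[0,0,0],[0,0,0.05],0],
    [[0,0,0],[0,0,0.05],0],
    [[0,0,0],[0,0,0.05],0],
    [[0,0,0],[0,0,0.05],0],
    [[0,0,0],[0,0,0],0],
  ],
)

```text
time_s: 11.15
eef_pos: [540.3, 40.0, 127.5]
ee_rot: [0.001, 0.487, 0.874, 0.001]
force: [0.2, 0.2, 7.3]
grip_width: 0.126
grip_force: 42.8
```

```bash
python3 s.py
```

```text
turned 37.93 z 127.49 F [0.2 0.2 7.3] T [-0.082 -0.099 -0.049] tau6 0.676
```

Emit:
servo_tool(
  deltas=[
    [[0,0,0],[0,0,0.0333],0],
    [[0,0,0],[0,0,0],0],
  ],
)

```text
time_s: 11.35
eef_pos: [540.4, 40.0, 127.5]
ee_rot: [0.001, 0.509, 0.861, 0.001]
force: [0.5, 0.8, 7.5]
grip_width: 0.123
grip_force: 42.8
```

```bash
python3 s.py
```

```text
turned 40.88 z 127.49 F [0.5 0.8 7.5] T [-0.059 -0.028 -0.056] tau6 0.425
```

Emit:
servo_tool(
  deltas=[
    [[0,0,0],[0,0,0.0222],0],
    [[0,0,0],[0,0,0],0],
  ],
)

```text
time_s: 11.55
eef_pos: [540.4, 40.0, 127.5]
ee_rot: [0.001, 0.524, 0.852, 0.001]
force: [-0.1, -0.3, 7.9]
grip_width: 0.129
grip_force: 42.8
```

```bash
python3 s.py
```

```text
turned 42.85 z 127.49 F [-0.1 -0.3  7.9] T [-0.    -0.054 -0.011] tau6 0.289
```

Emit:
servo_tool(
  deltas=[
    [[0,0,0],[0,0,0.0222],0],
    [[0,0,0],[0,0,0],0],
  ],
)

```text
time_s: 11.75
eef_pos: [540.4, 40.0, 127.5]
ee_rot: [0.001, 0.538, 0.843, 0.001]
force: [-0.1, 0.0, 7.2]
grip_width: 0.124
grip_force: 42.8
```

```bash
cat > s.py <<'E'
from h import *
L=[telemetry.sense()]
for _ in range(4): optics.capture("top"); L.append(telemetry.sense())
s=L[-1];q=s["ee_rot"]; m=lambda k: np.mean([x[k] for x in L],0)
print("turned",round(159.7-np.degrees(2*np.arctan2(q[2],q[1])),2),"pos",np.round(s["eef_pos"],2),"F",m("force").round(1),"T",m("wrist_torque").round(3),"tau6",m("tau")[5].round(3))
E
python3 s.py
```

```text
turned 44.8 pos [540.36  39.97 127.49] F [ 0.3 -0.   7.2] T [-0.047 -0.075  0.012] tau6 0.074
```

Emit:
servo_tool(
  deltas=[
    [[0,0,0],[0,0,0.0222],0],
    [[0,0,0],[0,0,0],0],
  ],
)

```text
time_s: 12.15
eef_pos: [540.4, 40.0, 127.5]
ee_rot: [0.001, 0.553, 0.833, 0.001]
force: [-0.3, -0.6, 7.0]
grip_width: 0.124
grip_force: 42.8
```

```bash
python3 s.py
```

```text
turned 46.8 pos [540.37  39.97 127.52] F [ 0.  -0.2  7. ] T [-0.048 -0.069 -0.025] tau6 0.074
```

Emit:
servo_tool(
  deltas=[
    [[0,0,0],[0,0,0.0222],0],
    [[0,0,0],[0,0,0],0],
  ],
)

```text
time_s: 12.55
eef_pos: [540.4, 39.9, 127.5]
ee_rot: [0.001, 0.567, 0.823, 0.001]
force: [0.4, -0.0, 6.7]
grip_width: 0.129
grip_force: 42.8
```

```bash
python3 s.py
```

```text
turned 48.79 pos [540.35  39.96 127.49] F [-0.4 -0.7  7. ] T [-0.051 -0.046 -0.044] tau6 0.076
```

Emit:
servo_tool(
  deltas=[
    [[0,0,0],[0,0,0.0167],0],
    [[0,0,0],[0,0,0],0],
  ],
)

```text
time_s: 12.95
eef_pos: [540.4, 40.0, 127.5]
ee_rot: [0.001, 0.578, 0.816, 0.001]
force: [1.1, -0.6, 6.1]
grip_width: 0.127
grip_force: 42.8
```

```bash
python3 s.py
```

```text
turned 50.3 pos [540.37  39.94 127.5 ] F [ 0.5 -0.7  6.9] T [-0.066 -0.064  0.009] tau6 0.061
```

Emit:
servo_tool(
  deltas=[
    [[0,0,0],[0,0,0.0167],0],
    [[0,0,0],[0,0,0],0],
  ],
)

```text
time_s: 13.35
eef_pos: [540.4, 39.9, 127.5]
ee_rot: [0.001, 0.589, 0.808, 0.001]
force: [0.8, -0.3, 7.0]
grip_width: 0.128
grip_force: 42.8
```

```bash
python3 s.py
```

```text
turned 51.8 pos [540.39  39.93 127.51] F [ 0.4 -0.6  6.7] T [-0.082 -0.064  0.006] tau6 0.062
```

Emit:
servo_tool(
  deltas=[
    [[0,0,0],[0,0,0.0167],0],
    [[0,0,0],[0,0,0],0],
  ],
)

```text
time_s: 13.75
eef_pos: [540.4, 39.9, 127.5]
ee_rot: [0.001, 0.599, 0.801, 0.001]
force: [0.0, 0.3, 6.6]
grip_width: 0.126
grip_force: 42.8
```

```bash
python3 s.py
```

```text
turned 53.3 pos [540.36  39.94 127.51] F [ 0.6 -0.1  6.9] T [-0.068 -0.066 -0.011] tau6 0.062
```

Emit:
servo_tool(
  deltas=[
    [[0,0,0.0015],[0,0,0.0167],0],
    [[0,0,0],[0,0,0],0],
  ],
)

```text
time_s: 14.15
eef_pos: [540.3, 39.9, 127.3]
ee_rot: [0.001, 0.61, 0.793, 0.001]
force: [-0.8, -0.1, 7.8]
grip_width: 0.128
grip_force: 42.9
```

```bash
python3 s.py
```

```text
turned 54.8 pos [540.32  39.92 127.28] F [-0.7 -0.3  8.3] T [-0.086  0.033  0.072] tau6 0.124
```

Emit:
servo_tool(
  deltas=[
    [[0,0,0],[0,0,0.0167],0],
    [[0,0,0],[0,0,0],0],
  ],
)

```text
time_s: 14.55
eef_pos: [540.3, 39.9, 127.3]
ee_rot: [0.001, 0.62, 0.785, 0.001]
force: [0.3, -0.2, 8.1]
grip_width: 0.124
grip_force: 42.9
```

```bash
python3 s.py
```

```text
turned 56.3 pos [540.34  39.89 127.31] F [-0.3 -0.5  8. ] T [-0.098  0.014  0.12 ] tau6 0.161
```

The resisting torque jumped at about 54.5°, so this is the stop. I'll unwind slightly and let the valve rise, watching the force.

Emit:
servo_tool(
  deltas=[
    [[0,0,0],[0,0,-0.0222],0],
    [[0,0,0],[0,0,0],0],
  ],
)

```text
time_s: 14.95
eef_pos: [540.3, 39.9, 127.2]
ee_rot: [0.001, 0.606, 0.796, 0.001]
force: [-0.3, -0.4, 7.4]
grip_width: 0.125
grip_force: 42.8
```

```bash
python3 s.py
```

```text
turned 54.31 pos [540.34  39.91 127.21] F [-0.4 -0.3  7.4] T [-0.087 -0.028  0.025] tau6 -0.073
```

Emit:
servo_tool(
  deltas=[
    [[0,0,-0.005],[0,0,0],0],
    [[0,0,-0.005],[0,0,0],0],
    [[0,0,0],[0,0,0],0],
  ],
)

```text
time_s: 15.45
eef_pos: [540.3, 39.9, 129.1]
ee_rot: [0.001, 0.606, 0.795, 0.001]
force: [0.3, -0.2, 5.9]
grip_width: 0.125
grip_force: 42.6
```

```bash
python3 s.py
```

```text
turned 54.31 pos [540.31  39.91 129.07] F [ 0.4 -0.6  6.3] T [-0.095 -0.113 -0.009] tau6 0.006
```

Emit:
servo_tool(
  deltas=[
    [[0,0,-0.005],[0,0,0],0],
    [[0,0,-0.004],[0,0,0],0],
    [[0,0,0],[0,0,0],0],
  ],
)

```text
time_s: 15.95
eef_pos: [540.2, 39.9, 130.7]
ee_rot: [0.001, 0.606, 0.795, 0.001]
force: [2.6, -0.7, 4.9]
grip_width: 0.129
grip_force: 42.5
```

```bash
python3 s.py
```

```text
turned 54.31 pos [540.13  39.94 130.49] F [ 3.3 -0.8  4.8] T [-0.215 -0.652 -0.004] tau6 0.007
```

Emit:
servo_tool(
  deltas=[
    [[0,0.002,0],[0,0,0],0],
    [[0,0,0],[0,0,0],0],
  ],
)

```text
time_s: 16.35
eef_pos: [540.2, 40.0, 130.3]
ee_rot: [0.0, 0.606, 0.795, 0.0]
force: [2.6, -2.1, 5.6]
grip_width: 0.127
grip_force: 42.5
```

```bash
python3 s.py
```

```text
turned 54.31 pos [540.18  39.97 130.33] F [ 2.7 -2.   5.2] T [-0.37  -0.606 -0.02 ] tau6 0.001
```

Emit:
servo_tool(
  deltas=[
    [[0,0,0],[0,0,0],0.2],
    [[0,0,0],[0,0,0],0.3],
    [[0,0,0],[0,0,0],0.35],
    [[0,0,0],[0,0,0],0.35],
  ],
)

```text
time_s: 16.95
eef_pos: [539.5, 40.3, 129.8]
ee_rot: [-0.001, 0.606, 0.795, -0.0]
force: [0.6, -0.2, 0.4]
grip_width: 0.349
grip_force: 0.0
```

```bash
python3 s.py
```

```text
turned 54.31 pos [539.77  40.25 130.05] F [-0.  -0.1  0.4] T [ 0.013  0.001 -0.008] tau6 0.0
```

Emit:
servo_tool(
  deltas=[
    [[0,0,-0.05],[0,0,0],0.35],
    [[0,0,-0.15],[0,0,0],0.35],
    [[0,0,-0.2],[0,0,0],0.35],
    [[0,0,-0.15],[0,0,0],0.35],
    [[0,0,0],[0,0,0],0.35],
  ],
)

```text
time_s: 17.65
eef_pos: [541.3, 40.1, 245.2]
ee_rot: [0.004, 0.606, 0.795, 0.002]
force: [0.3, -0.0, 0.2]
grip_width: 0.349
grip_force: 0.0
```

Emit:
servo_tool(
  deltas=[
    [[-0.164,-0.11,0],[0,0,0],0.35],
    [[-0.164,-0.11,0],[0,0,0],0.35],
    [[-0.164,-0.11,0],[0,0,0],0.35],
    [[-0.164,-0.11,0],[0,0,0],0.35],
    [[-0.164,-0.11,0],[0,0,0],0.35],
    [[-0.164,-0.11,0],[0,0,0],0.35],
    [[-0.164,-0.11,0],[0,0,0],0.35],
    [[-0.164,-0.11,0],[0,0,0],0.35],
  ],
)

```text
time_s: 18.45
eef_pos: [438.9, -260.7, 240.0]
ee_rot: [-0.0, 0.606, 0.795, 0.0]
force: [0.4, -0.2, 0.1]
grip_width: 0.353
grip_force: 0.0
```

```bash
python3 - <<'E'
from h import *
out=[]
for n,(u,v) in (("scene",(241,242)),("top",(232,198))):
    im=optics.capture(n); cv2.imwrite(f"pics/{n}2.png",im)
    o=cv2.imread(f"pics/{n}0.png")
    out.append(np.hstack([cv2.resize(a[v-29:v+29,u-39:u+39],(390,290),interpolation=cv2.INTER_CUBIC) for a in (im,o)]))
cv2.imwrite("pics/g3.png",cv2.convertScaleAbs(np.vstack(out),alpha=1.6,beta=20))
print(telemetry.sense()["eef_pos"])
E
```

```text
[ 438.27704496 -262.83462105  239.66785324]
```

View pics/g3.png

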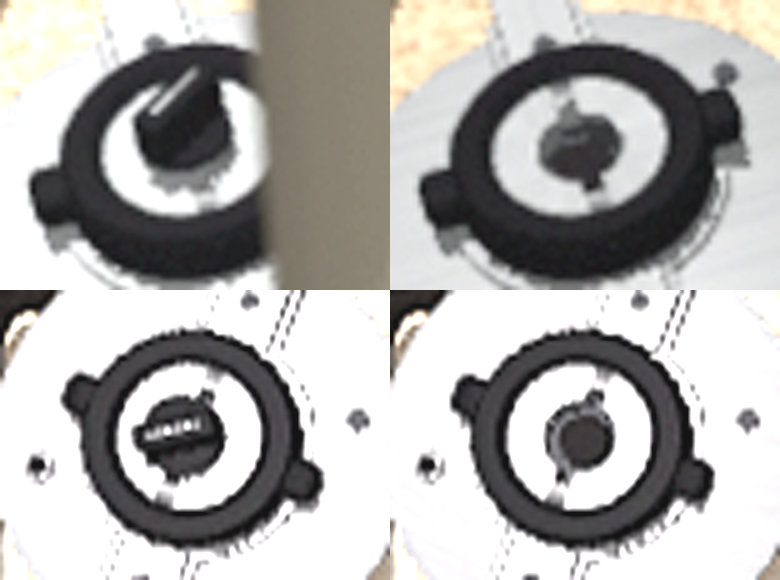

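The ring's wings and the lid are unmoved, and the valve is in the socket with the slots empty, so its lugs are turned away from them. I'll overlay the expected model to check height and angle.

```bash
python3 - <<'E'
from h import *
out=[]
for n,(u,v) in (("scene",(241,235)),("top",(232,198))):
    im=cv2.imread(f"pics/{n}2.png")[v-20:v+20,u-26:u+26]; s=7.5
    A=cv2.convertScaleAbs(cv2.resize(im,(390,300),interpolation=cv2.INTER_CUBIC),alpha=2.2,beta=35); B=A.copy()
    foot=105; c=np.array([540.3,40]); a=np.radians(-74.6)
    ex,ey=np.array([np.cos(a),np.sin(a)]),np.array([-np.sin(a),np.cos(a)])
    P=lambda X:(((proj(n,X)-[u-26,v-20]+.5)*s-.5).round().astype(np.int32))
    bar=[[*(c+sx*17*ex+sy*6*ey),foot+42] for sx,sy in((1,1),(1,-1),(-1,-1),(-1,1))]
    cir=lambda r,z:[[c[0]+r*np.cos(t),c[1]+r*np.sin(t),z] for t in np.linspace(0,6.28,40)]
    cv2.polylines(B,[P(bar)],True,(0,0,255),1);cv2.polylines(B,[P(cir(17,foot+24))],True,(0,255,0),1);cv2.polylines(B,[P(cir(15.5,116))],True,(255,0,0),1)
    out.append(np.hstack([A,B]))
cv2.imwrite("pics/g4.png",np.vstack(out))
a,b=cv2.imread("pics/top0.png"),cv2.imread("pics/top2.png")
E
```

```text
(no output)
```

View pics/g4.png

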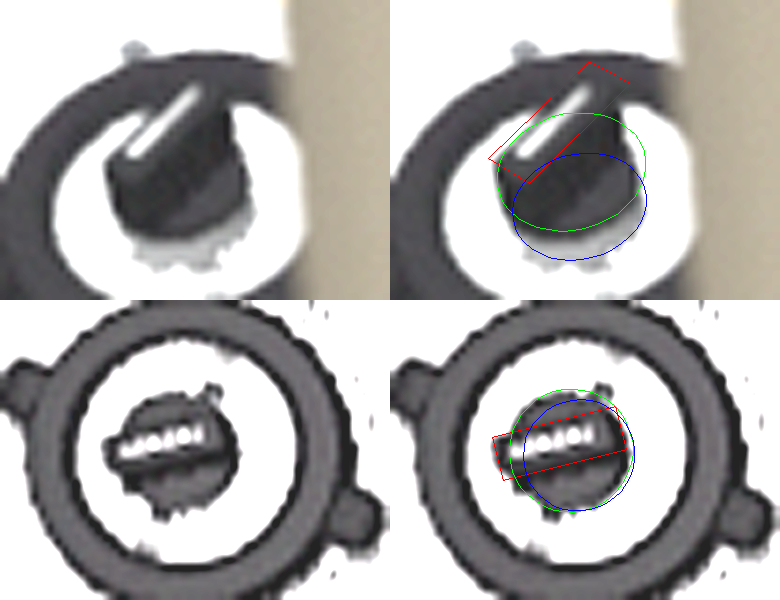

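The overlay agrees with the seated height and the 54° turn, the ring hasn't moved, and the arm is clear. I'm handing in.

```bash
python3 -c "
from rig import ctrl
print(ctrl.finish_job())"
```

```text
the job is handed in; nothing more can be done
None
```

The job is handed in at about 19 s of the 72 s allowed: the black valve was turned clockwise to its stop at about 54°, rose into its catch and was released, and in the last pictures the ring looked unmoved; the verdict wasn't shown to me.

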